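# Log the slide box and index the slide carriage under the lens

### The job

Before the next slide is photographed its box has to be logged: take the stick scanner out of its cradle, point it down at the barcode label on the slide box from about 100 mm away, hold it still there for a good second, and stand it back in its cradle. Then pull up the plunger knob on the slide carriage, move the carriage one hole on towards the lens and let the pin go fully home in that next hole. Leave the other things on the bench where they are, and finish while still holding the plunger knob, pin fully home, so that the carriage stays put for the picture.

Things in the scene. Friction and masses are not known exactly. Their poses are not given: they have to be found in the camera images.
- scanner_mid (a point): Middle of the white stick-shaped barcode scanner, which stands nose down in its cradle. The scanner is 150 mm long (z up along it, from 75 mm below this point to 75 mm above). The lowest 30 mm is a dark rubber nose of 32 x 40 mm (x, y); above that the handle is 26 mm (x) by 34 mm (y) over its whole length. It weighs 110 to 180 g. The handle is free to grip above the cradle, from 30 mm below this point to its top end.
- scan_window (a point): The reading window, in the middle of the scanner's nose end, 75 mm below scanner_mid. It reads straight out of the nose along its own -z axis. The reading range is 50 to 150 mm.
- cradle_floor (a point): Middle of the floor of the pocket in the grey desk cradle (fixed to the bench), 8 mm above the bench; the scanner's nose stands on it. The pocket is open at the top, 40 mm (x) by 48 mm (y) inside and 42 mm deep, with 5 mm walls; a flat foot and low block lie to its +x side, up to 26 mm high. Its axes are those of the scanner at the start, to within 0.04 rad.
- label (a point): Middle of the white barcode label (30 x 50 mm, x by y) on the lid of the grey plastic slide box, 36 mm above the bench. The box is 85 x 100 x 36 mm, weighs about 0.5 kg and is the only one with a label. z is up, out of the label.
- plunger_knob (a point): Middle of the black ribbed plunger knob: upright cylinder 28 mm across and 27 mm high, its middle 77.5 mm above the bench when the pin is home. It stands on an 18 mm sleeve on the front left corner (-x, +y) of the black slide carriage, whose top face is 33.5 mm below this point (pin home). z is up: the pull direction. Its y axis lies along the rail; the carriage has to go along -y (the knob moves towards the lens). The carriage follows the knob sideways.
- plunger (a joint): Pull of the plunger in m: 0 with its pin fully home, 0.015 fully pulled. A spring pushes it home with 6 N at 0 and 10 N fully pulled. The pin (8 mm thick, round end) enters its hole 10 mm deep, so it is clear of the strip above 0.010.
- carriage (a joint): Position of the carriage along the rail in m, growing along the knob's -y axis: 0 at the hole where it starts, 0.036 at the next hole towards the lens. The holes lie 36 mm apart and the pin has 1 mm of play to each side. The rail ends at -0.037 and 0.073. It takes about 2 N to slide.
- next_hole (a point): Mouth of the next hole, 10 mm wide, in the steel index strip on the station's base, 30 mm above the bench; the knob must come straight above it. Axes as those of the knob.
- lens (a point): Lower end of the lens over the carriage, centre of the 58 mm wide ring light, 136 mm above the bench. Lens and camera go up from here to 295 mm above the bench, so the arm has to pass between them and the robot, or well above; their column, 25 mm thick, stands 82 mm behind along +x. At the start the knob is 143 mm to +y of the lens and 65 mm to -x (towards the robot). Fixed.
- slide_box: The labelled slide box, as told under label; origin at the centre of its underside. To be left where it is.
- plain_box: Slide box without a label, 85 x 100 x 36 mm; origin at the centre of its underside. Bystander.
- stain_jar: Square glass staining jar with a round white lid, 60 mm across, 105 mm high; origin at the centre of its underside. Bystander.
- oil_bottle: Small amber immersion oil bottle, 28 mm across, 62 mm high; origin at the centre of its underside. Bystander.
- petri_dish: Clear round dish with lid, 92 mm across, 19 mm high; origin at the centre of its underside. Bystander.
- wipes: Cardboard box of lens wipes, 85 x 115 x 42 mm, with a wipe standing out of its top to 65 mm; origin at the centre of its underside. Bystander.
- forceps: Steel forceps lying flat, 115 mm long, 14 mm wide, 5 mm thick, along their own x; origin underneath. Bystander.
- wash_bottle: White bottle, 66 mm across, 160 mm high; origin at the centre of its underside. Bystander.
Mind the look-alikes: they are no part of the job. What is shaped like the part that bears cradle_floor but red is not meant. What is shaped like the part that bears scanner_mid but pink is not meant.

How it is judged:
By the outcome, as a careful person would: the job done as asked, in the order asked, and still so for the second after the job is handed in, while the arm keeps its last pose, push and grip.
It also fails if it takes over 72 s, if anything falls off the work surface, if the arm or the gripper's body presses on something with over 40 N, if the wrist force passes 120 N, or if a joint passes its speed limit or range.

### The arm

A 6-joint arm with a two-finger parallel gripper is mounted at the origin on the work surface. World frame = base frame: x ahead of the robot, y to its left, z up, the work surface at z = 0. Lengths are in m, angles in rad, forces in N, time in s.
With the tool pointing down it reaches from about 0.3 to 0.875 m from the base axis. Payload 4.2 kg.
Tool frame: the origin (TCP) lies midway between the tips of the shut fingers; the grasp point (between the pads) lies r.tcp_to_grasp behind it (r.tcp_to_grasp is the distance from the TCP to the grasp point, in m); x points along the fingers, y is the direction in which the jaws open and shut, and the axes are right-handed (so a half turn about x gives the same grasp; the last joint's range is limited). The gripper opens to 85 mm and grips with 20 to 120 N. Pads are 22 mm wide; open, the fingers measure 114 mm over their backs; the gripper's body (76 mm by 85 mm) begins 54 mm behind the grasp point. The pads swing forward as they close: fully open they stand 13 mm farther back than shut.
Start: joints at [1.224, 0.32, 1.565, -0, 1.257, -0.02], TCP at [0.185, 0.545, 0.205] pointing down, gripper open.
Joint ranges: [-3.11, 3.11], [-0.84, 2.01], [0.21, 2.61], [-1.34, 4.49], [0.05, 2.63], [-2.56, 2.56]. Speed limits (rad/s): [2.57, 2.57, 3.14, 3.14, 3.14, 3.14].

### API

Orientations are given as a unit quaternion [w, x, y, z].
In Python, from cell import r gives the robot as it stands. The module is installed in compiled form; this text tells all that it offers. Calls block until the motion is done:
- r.goto(position, orientation): joint-space move of the TCP to a pose.
- r.servo_line(position, speed=0.15, rot=None): straight line of the TCP; rot=None keeps the orientation; speed is the mean speed in m/s.
- r.set_joints(angles): joint-space move.
- r.ungrasp() and r.gripper_close(force=None): open the fingers fully, or close them until they stop; force is the grip in N (None keeps the last).
- r.sleep(seconds).
- r.ik(position, orientation): joint angles nearest the present ones, or None.
- r.grab_frame(name): name is "scene" or "top" or "wrist"; returns a dict with "frame" (400x640x3 uint8, blue, green, red), "intrinsics" (3x3 intrinsics, pixels), "view" (4x4, takes a point from world to camera coordinates). Camera axes: x right, y down, z forward; pixel columns grow to the right and rows downward; lengths in m; the calibration is good to about 2 mm. A picture is of the moment at which its call begins. There is no depth.
A pose or a line that the arm cannot do raises r.MotionError and nothing moves.
- r.close_job(): hands the job in, once; it reports no verdict.
Readings, each from a call of its own:
- r.read_time(): time.
- r.read_joints(): joint angles.
- r.read_joint_vel(): joint speeds.
- r.read_tau(): joint torques, N m.
- r.read_tool_pos(): TCP position.
- r.read_ee_rot(): TCP orientation.
- r.read_contact_force(): force on the tool from outside, world axes, zero at the start.
- r.read_wrist_torque(): the same for the moment, N m.
- r.read_opening(): finger opening in m.
Only numpy, scipy, OpenCV 4.12 (cv2) and the standard library are available. Lean on these libraries where they do the work, as an engineer would, in place of code of your own. Each camera call takes 0.05 s, during which the arm holds its last target. There are 200 camera calls.

## Working session

There is one attempt and no reset: what is moved stays moved. The work goes in short steps, each a Python script; the robot and the scene stay as the last script left them, time stands still between calls to the robot, and variables do not carry over. Pictures are saved under pics/ and viewed, about 8 in all and at most 12, crops included, and the job is handed in when it is done.

```bash
mkdir -p pics
python3 - <<'E'
from cell import r
import cv2,numpy as np
for n in("scene","top"):
    f=r.grab_frame(n); cv2.imwrite(f"pics/{n}0.png",f["frame"]); np.savez(f"pics/{n}0.npz",K=f["intrinsics"],V=f["view"])
    print(n,f["intrinsics"].round(1).tolist(),f["view"].round(3).tolist())
print(r.tcp_to_grasp,r.read_ee_rot(),r.read_time())
E
```

```text
scene [[370.4, 0.0, 317.6], [0.0, 370.4, 195.5], [0.0, 0.0, 1.0]] [[0.772, 0.635, 0.014, -0.381], [0.512, -0.609, -0.606, -0.194], [-0.376, 0.475, -0.796, 1.345], [0.0, 0.0, 0.0, 1.0]]
top [[427.0, 0.0, 315.5], [0.0, 427.0, 195.0], [0.0, 0.0, 1.0]] [[0.024, -1.0, -0.002, -0.013], [-0.985, -0.024, -0.168, 0.501], [0.168, 0.006, -0.986, 1.117], [0.0, 0.0, 0.0, 1.0]]
0.0187 [ 0.69757342  0.11449761  0.69779756 -0.11558627] 0.1
```

View pics/top0.png

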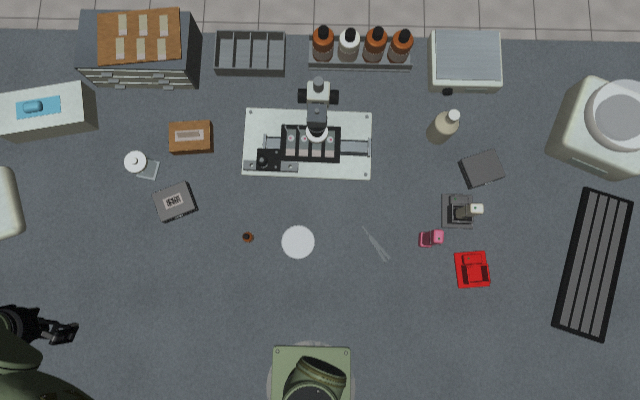

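View pics/scene0.png

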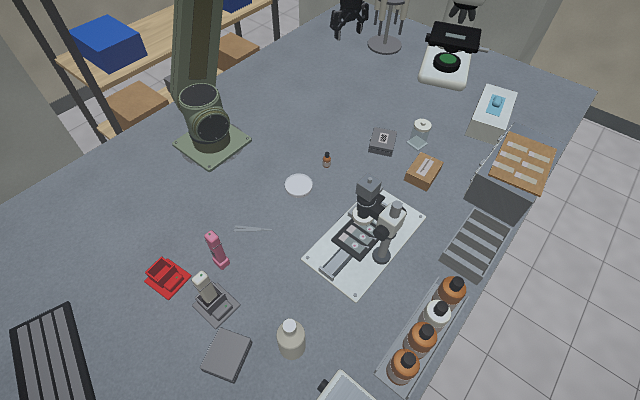

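The top view shows the white scanner at (477,209) in its grey cradle, the labelled box at (174,201), the knob at (263,159) and the lens at (317,130). The pink and red look-alikes are at (430,238) and (472,269). Next I'll enlarge these.

Run:
```python
import cv2,numpy as np
a=cv2.imread("pics/top0.png");b=cv2.imread("pics/scene0.png")
def c(im,x,y,w=67,h=50):
    o=cv2.resize(im[y:y+h,x:x+w],(400,300),interpolation=cv2.INTER_CUBIC); return o
m=np.vstack([np.hstack([c(a,430,185),c(a,145,175)]),np.hstack([c(a,240,135),c(b,180,262)])])
cv2.imwrite("pics/m0.png",m)
```

```text
(no output)
```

View pics/m0.png

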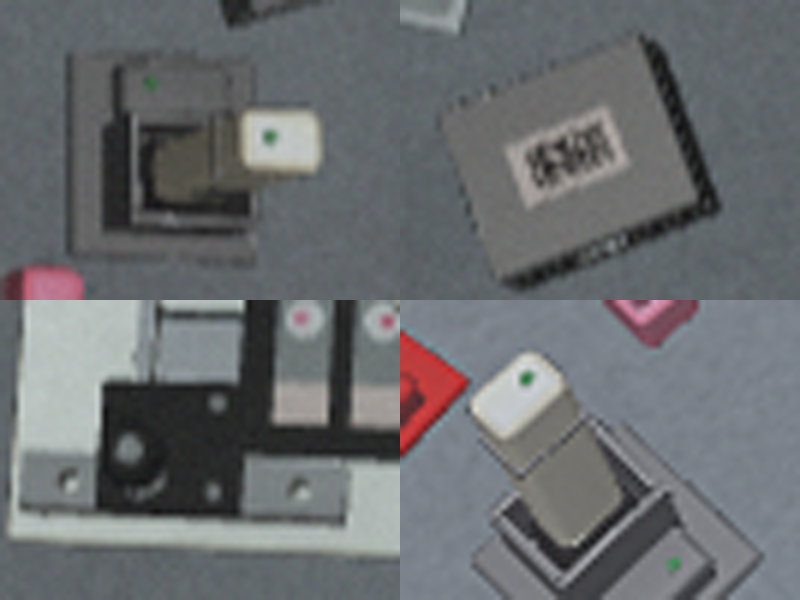

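```bash
cat > h.py <<'E'
import numpy as np,cv2
def ray(K,V,px,z):
    """world point at height z seen at pixel px"""
    R,t=V[:3,:3],V[:3,3]; c=-R.T@t
    d=R.T@np.linalg.solve(K,[px[0],px[1],1]); return c+d*(z-c[2])/d[2]
def cam(n):
    d=np.load(f"pics/{n}.npz"); return d["K"],d["V"]
def snap(r,n,name):
    f=r.grab_frame(n); np.savez(f"pics/{name}.npz",K=f["intrinsics"],V=f["view"]); cv2.imwrite(f"pics/{name}.png",f["frame"]); return f["frame"]
def proj(n,p):
    K,V=cam(n); q=K@(V[:3,:3]@p+V[:3,3]); return q[:2]/q[2]
E
python3 - <<'E'
from h import *
T=cam("top0");S=cam("scene0")
def t(ox,oy,x,y): return (ox+x/5.97,oy+y/6)
def show(n,c,px,z): print(n,np.round(ray(*c,px,z),4))
show("scan top T",T,t(430,185,280,141),.158); show("scan top S",S,t(180,262,119,96),.158)
show("label",T,t(145,175,168,157),.036)
for q in[(105,150),(210,105),(232,162),(128,210)]: show(" c",T,t(145,175,*q),.036)
show("knob",T,t(240,135,132,152),.091)
for q in[(131,115),(131,225),(240,225)]: show("rim",T,t(430,185,*q),.05)
for q in[(70,55),(70,255),(252,262)]: show("foot",T,t(430,185,*q),.005)
for q in[(22,505),(345,522)]: show("strip",T,t(240,135,q[0],q[1]-300),.03)
for q in[(68,180),(300,190)]: show("hole",T,t(240,135,*q),.03)
show("base corners",T,(243,178),.01);show("",T,(371,180),.01)
show("lens top",T,(317,82),.295)
show("pink",T,(432,238),.15); show("oil",T,(248,237),.06); show("dish",T,(298,242),.02); show("wash",T,(450,117),.16);show("jar",T,(135,162),.105);show("wipes",T,(190,137),.042)
E
```

```text
scan top T [ 0.4577 -0.3945  0.158 ]
scan top S [ 0.4655 -0.397   0.158 ]
label [0.4759 0.3863 0.036 ]
 c [0.4785 0.4154 0.036 ]
 c [0.5004 0.369  0.036 ]
 c [0.4743 0.3569 0.036 ]
 c [0.4512 0.4026 0.036 ]
knob [0.5823 0.1414 0.091 ]
rim [ 0.4837 -0.3685  0.05  ]
rim [ 0.4343 -0.3671  0.05  ]
rim [ 0.4354 -0.4157  0.05  ]
foot [ 0.5185 -0.355   0.005 ]
foot [ 0.4248 -0.3526  0.005 ]
foot [ 0.4236 -0.4368  0.005 ]
strip [0.5713 0.1998 0.03  ]
strip [0.5668 0.0494 0.03  ]
hole [0.5836 0.179  0.03  ]
hole [0.5815 0.0708 0.03  ]
base corners [0.5503 0.2039 0.01  ]
 [ 0.5532 -0.156   0.01  ]
lens top [ 0.7122 -0.      0.295 ]
pink [ 0.3842 -0.2862  0.15  ]
oil [0.3819 0.1734 0.06  ]
dish [0.3743 0.0432 0.02  ]
wash [ 0.6881 -0.3352  0.16  ]
jar [0.5664 0.4703 0.105 ]
wipes [0.6566 0.3519 0.042 ]
```

```bash
cat >> h.py <<'E'
from scipy.spatial.transform import Rotation as Ro
def quat(a):
    """tool pointing down, jaw axis at angle a from world x"""
    c,s=np.cos(a),np.sin(a)
    q=Ro.from_matrix(np.array([[0,c,s],[0,s,-c],[-1,0,0]])).as_quat(); return q[[3,0,1,2]]
E
python3 - <<'E'
from cell import r
from h import *
t0=r.read_time()
p=r.read_tool_pos(); print(p)
y=Ro.from_quat(np.roll(r.read_ee_rot(),-1)).as_matrix(); print(y.round(2).tolist())
for n,P in(("scan",[.46,-.396,.2]),("label",[.476,.386,.24]),("knob",[.582,.143,.06])):
    for a in(np.pi/2,-np.pi/2,0,np.pi):
        j=r.ik(P,quat(a)); print(n,round(a,2),None if j is None else np.round(j,2))
print(r.read_time()-t0)
E
```

```text
[0.18441589 0.54414633 0.20416813]
[[-0.0, 0.32, 0.95], [-0.0, 0.95, -0.32], [-1.0, -0.0, -0.0]]
scan 1.57 [-0.73  0.37  1.5  -0.    1.27 -2.3 ]
scan -1.57 [-0.73  0.37  1.5  -0.    1.27  0.84]
scan 0 [-0.73  0.37  1.5  -0.    1.27 -0.73]
scan 3.14 [-0.73  0.37  1.5  -0.    1.27  2.41]
label 1.57 [ 0.66  0.36  1.41 -0.    1.37 -0.91]
label -1.57 [ 0.66  0.36  1.41 -0.    1.37  2.23]
label 0 [ 0.66  0.36  1.41 -0.    1.37  0.66]
label 3.14 [ 0.66  0.36  1.41 -0.    1.37 -2.48]
knob 1.57 [ 0.22  0.48  1.71 -0.    0.96 -1.35]
knob -1.57 [ 0.22  0.48  1.71 -0.    0.96  1.79]
knob 0 [ 0.22  0.48  1.71 -0.    0.96  0.22]
knob 3.14 None
0.0
```

Run:
```python
from cell import r
from h import *
a=-np.pi/2-.02
p=r.read_tool_pos()
r.servo_line([.3,.42,.36],speed=.3); print(r.read_time())
r.goto([.41,0,.36],quat(a)); print(r.read_time())
r.goto([.44,-.396,.33],quat(a)); print(r.read_time())
im=snap(r,"wrist","w1"); cv2.imwrite("pics/w1.png",im)
print(proj("w1",np.array([.461,-.3957,.158])),cam("w1")[1].round(3).tolist())
```

```text
1.0167
2.6583
4.1333
[318.10857916 158.59751118] [[-0.018, -1.0, -0.0, -0.386], [-0.954, 0.017, 0.299, 0.349], [-0.299, 0.005, -0.954, 0.633], [0.0, 0.0, 0.0, 1.0]]
```

View pics/w1.png

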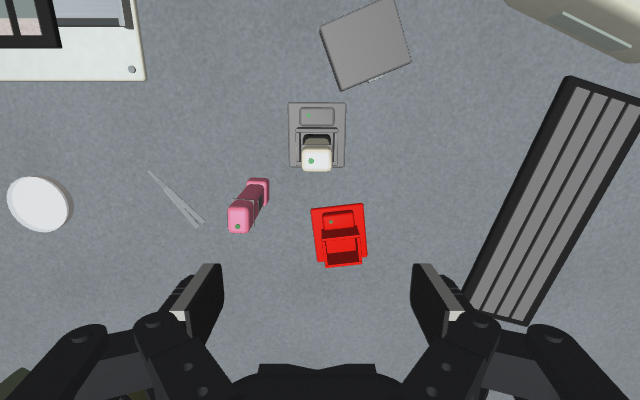

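The scanner top is at (316,160), within 2 mm of the prediction, and the cradle lines up with the image axes. I'll grasp it now.

Run:
```python
from cell import r
from h import *
a=-np.pi/2-.02
print(ray(*cam("w1"),(316.7,160.5),.158))
x,y=.459,-.394
r.servo_line([x,y,.23],speed=.25)
r.servo_line([x,y,.101],speed=.12)
r.gripper_close(40); print("open",r.read_opening(),r.read_contact_force())
r.servo_line([x,y,.18],speed=.08); print(r.read_opening(),r.read_contact_force(),r.read_tool_pos(),r.read_time())
r.servo_line([x,y,.26],speed=.2)
snap(r,"scene","s2"); snap(r,"wrist","w2")
b=cv2.imread("pics/s2.png")[200:330,120:293]; cv2.imwrite("pics/m2.png",np.hstack([cv2.resize(b,(400,300)),cv2.resize(cv2.imread("pics/w2.png"),(400,300))]))
```

```text
[ 0.45899834 -0.39416885  0.158     ]
open 0.033592355767974286 [ 0.55935157 -0.63663835  1.23027348]
0.03335565364343261 [ 0.12990906  0.52333153 -0.56889266] [ 0.45867067 -0.39372352  0.17929779] 7.6333
```

View pics/m2.png

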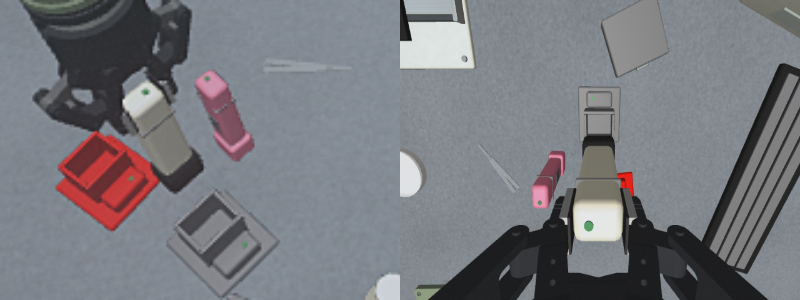

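The white scanner is held upright and the cradle is empty. Next I'll move to the label.

Run:
```python
from cell import r
from h import *
a=-np.pi/2-.02
r.goto([.41,-.0,.32],quat(a+.2))
r.goto([.476,.386,.28],quat(a+.44))
r.servo_line([.476,.386,.229],speed=.15)
r.sleep(.3); print(r.read_tool_pos(),r.read_time())
snap(r,"wrist","w3"); snap(r,"top","t3")
t=cv2.imread("pics/t3.png")[150:250,110:243]
print(proj("w3",np.array([.476,.386,.036])))
cv2.imwrite("pics/m3.png",np.hstack([cv2.resize(t,(400,300)),cv2.resize(cv2.imread("pics/w3.png"),(400,250))[:250] if 0 else cv2.resize(cv2.imread("pics/w3.png")[0:300,120:520],(400,300))]))
```

```text
[0.47635995 0.38622439 0.22998169] 12.025
[318.10410805 174.47999387]
```

View pics/m3.png

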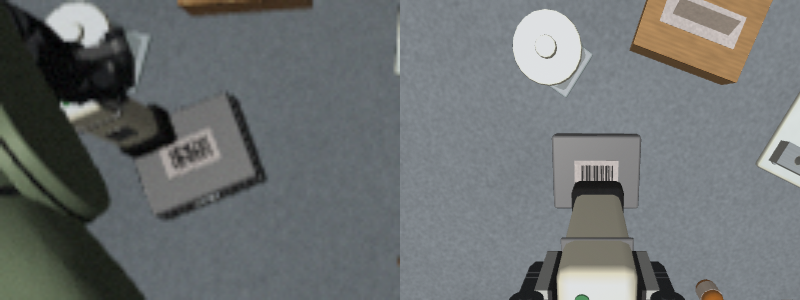

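The label is centred at about (597,174) in the wrist crop, straight under the nose and within 2 mm of the prediction. I'll hold there, then take the scanner back.

Run:
```python
from cell import r
from h import *
a=-np.pi/2-.02
r.sleep(1.8)
r.servo_line([.476,.386,.29],speed=.15)
r.goto([.41,-.0,.32],quat(a+.2))
x,y=.459,-.394
r.goto([x,y,.28],quat(a))
r.servo_line([x,y,.16],speed=.12); r.sleep(.2); print(r.read_contact_force(),r.read_tool_pos())
r.servo_line([x,y,.1015],speed=.05); r.sleep(.2); print(r.read_contact_force(),r.read_tool_pos(),r.read_opening())
snap(r,"wrist","w4")
r.ungrasp(); r.sleep(.2)
r.servo_line([x,y,.23],speed=.15)
r.servo_line([.44,-.396,.33],speed=.25)
snap(r,"wrist","w5"); snap(r,"scene","s5"); print(r.read_time())
b=cv2.imread("pics/s5.png")[200:330,120:293]; cv2.imwrite("pics/m5.png",np.hstack([cv2.resize(b,(400,300)),cv2.resize(cv2.imread("pics/w5.png")[60:285,170:470],(400,300))]))
```

```text
[ 0.00867962 -0.40876601 -1.22466932] [ 0.45926778 -0.39423386  0.16072222]
[-0.27957571  0.12363665 -1.02293727] [ 0.45908436 -0.39406091  0.10167581] 0.03367382646495059
22.7667
```

View pics/m5.png

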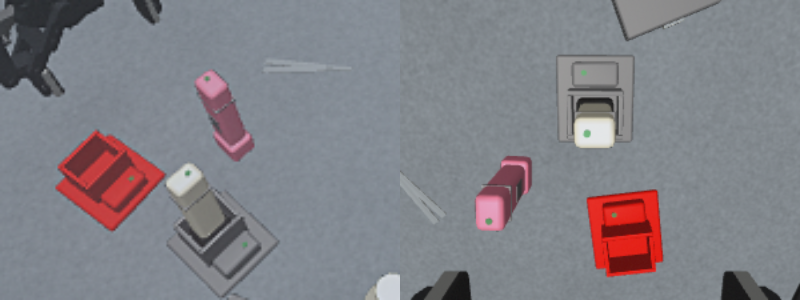

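The scanner stands back in the grey cradle. Next is the knob.

Run:
```python
from cell import r
from h import *
a=-np.pi/2+.02
r.goto([.40,0,.34],quat(a))
r.goto([.545,.143,.22],quat(a)); r.sleep(.2)
snap(r,"wrist","w6"); print(r.read_time(),r.read_tool_pos())
for p in([.582,.143,.091],[.5823,.143,.064],[.5836,.179,.03],[.5815,.0708,.03]): print(proj("w6",np.array(p)))
b=cv2.imread("pics/w6.png")[60:285,170:470]; cv2.imwrite("pics/m6.png",cv2.resize(b,(800,600),interpolation=cv2.INTER_CUBIC))
```

```text
25.4333 [0.54501965 0.14220762 0.22139984]
[317.69214077 148.30770953]
[317.61773687 144.55451805]
[284.88427349 139.10320965]
[382.81954633 142.97661408]
```

View pics/m6.png

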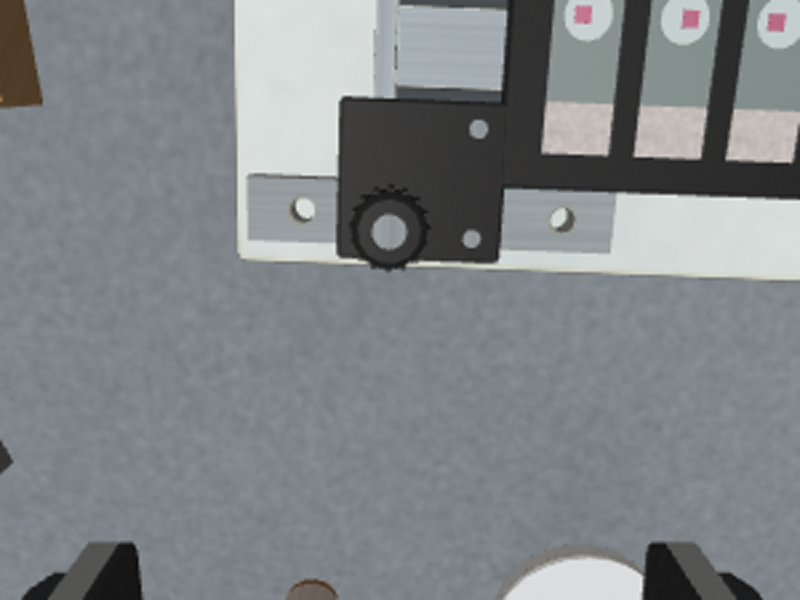

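The knob top is at crop (388,232), and the holes at -1 and +2 are at (303,209) and (562,219).

Run:
```python
from cell import r
from h import *
c=cam("w6"); g=lambda u,v,z: ray(*c,(170+u*.375,60+v*.375),z)
k=g(388,232,.091);h1=g(303,209,.03);h2=g(562,219,.03)
d=(h2-h1);print(k,h1,h2,h1+d/3,h1+2*d/3,np.linalg.norm(d)); th=np.arctan2(d[1],d[0]);print(th+np.pi/2)
u=d/np.linalg.norm(d); kx,ky=((k+h1+d/3)/2)[:2]; print(kx,ky)
np.savez("knob.npz",k=[kx,ky],u=u)
a=th; q=quat(a)
r.servo_line([kx,ky,.13],speed=.15,rot=q)
r.servo_line([kx,ky,.062],speed=.08); print(r.read_contact_force(),r.read_tool_pos())
r.gripper_close(60); r.sleep(.2); print(r.read_opening(),r.read_contact_force(),r.read_tool_pos(),r.read_time())
snap(r,"wrist","w7")
```

```text
[0.58315665 0.14504481 0.091     ] [0.58436226 0.18037841 0.03      ] [0.58238313 0.07316032 0.03      ] [0.58370255 0.14463905 0.03      ] [0.58304284 0.10889968 0.03      ] 0.10723635690552938
-0.018456817756601573
0.5834295973045871 0.14484193007601004
[-0.4486353  -0.78072287  0.2837969 ] [0.58392637 0.14494843 0.06255468]
0.02238629504159911 [-0.52446122 -0.55106704  5.76172657] [0.58358726 0.14479938 0.06273925] 28.075
```

Run:
```python
from cell import r
from h import *
snap(r,"scene","s7")
b=cv2.imread("pics/s7.png")[140:290,290:490]; cv2.imwrite("pics/m7.png",np.hstack([cv2.resize(b,(400,300),interpolation=cv2.INTER_CUBIC),cv2.resize(cv2.imread("pics/w7.png")[100:400,120:520],(400,300))]))
```

```text
(no output)
```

View pics/m7.png

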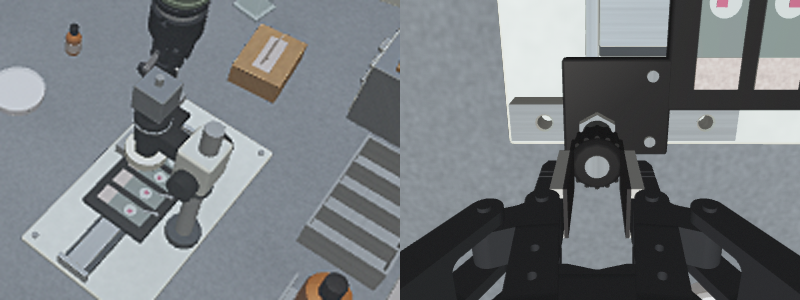

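Run:
```python
from cell import r
from h import *
d=np.load("knob.npz"); x,y=d["k"]
for dz in(.004,.009,.0135):
    r.servo_line([x,y,.0625+dz],speed=.04); r.sleep(.15); print(dz,r.read_opening(),r.read_contact_force().round(2),r.read_tool_pos().round(4))
snap(r,"wrist","w8"); snap(r,"top","t8"); print(r.read_time())
b=cv2.imread("pics/t8.png")[120:195,225:325]
cv2.imwrite("pics/m8.png",np.hstack([cv2.resize(b,(400,300),interpolation=cv2.INTER_CUBIC),cv2.resize(cv2.imread("pics/w8.png")[150:300,220:420],(400,300))]))
```

```text
0.004 -0.00033965957073226605 [ 0.36 -0.43 -0.09] [0.5833 0.1448 0.0662]
0.009 0.00046145469501433 [-0.12  0.06 -0.31] [0.5834 0.1448 0.0715]
0.0135 -5.408924216931459e-05 [-1.03  0.13  0.24] [0.5834 0.1448 0.076 ]
29.5333
```

View pics/m8.png

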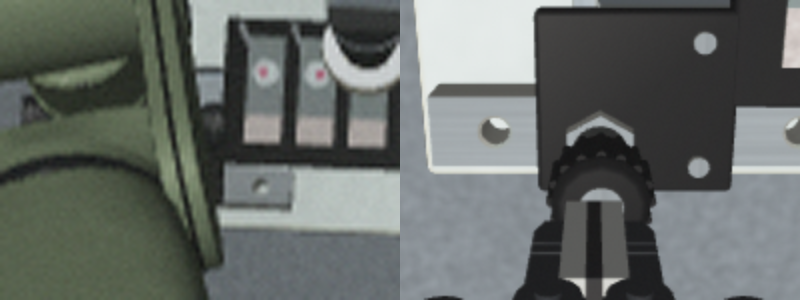

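Run:
```python
from h import *
T=np.array([.5834,.1448,.076]); T7=np.array([.5836,.1448,.0627])
print("w8 tcp",proj("w8",T),"grasp",proj("w8",T+[0,0,.0187]))
print("w7 tcp",proj("w7",T7),proj("w7",T7+[0,0,.0187]))
for z in(.08,.091,.1): print("w7 knob",ray(*cam("w7"),(317,267),z))
print("w8 holes",ray(*cam("w8"),(220+(494-400)/2,150+131/2),.03))
print("w7 holes",ray(*cam("w7"),(120+145,100+121),.03),ray(*cam("w7"),(120+305,100+121),.03))
for n in("w6","w7","w8"):
    K,V=cam(n); print(-V[:3,:3].T@V[:3,3], V[:3,:3].round(3).tolist())
```

```text
w8 tcp [318.65389795 242.94751324] grasp [318.88136691 257.89455947]
w7 tcp [318.6128895  242.93273382] [318.83458435 257.85127924]
w7 knob [0.57761769 0.14584469 0.08      ]
w7 knob [0.58352546 0.14575793 0.091     ]
w7 knob [0.58835909 0.14568695 0.1       ]
w8 holes [0.58453165 0.1809457  0.03      ]
w7 holes [0.58550307 0.18025915 0.03      ] [0.58363339 0.07378056 0.03      ]
[0.62006421 0.14467819 0.3903866 ] [[0.02, -1.0, -0.0], [-0.955, -0.019, 0.298], [-0.298, -0.005, -0.955]]
[0.65892453 0.14465066 0.23138971] [[-0.018, -1.0, 0.0], [-0.954, 0.017, 0.299], [-0.299, 0.005, -0.954]]
[0.65884438 0.14467288 0.24460379] [[-0.018, -1.0, 0.0], [-0.954, 0.017, 0.3], [-0.3, 0.005, -0.954]]
```

Run:
```python
from h import *
print(cam("w8")[0])
for x in(.5724,.5834,.5944):
    for z in(.076,.091,.105): print(x,z,proj("w8",np.array([x,.1448,z])).round(0))
a=cv2.imread("pics/w7.png")[190:350,265:372];b=cv2.imread("pics/w8.png")[190:350,265:372]
cv2.imwrite("pics/m9.png",np.hstack([cv2.resize(i,(400,600),interpolation=cv2.INTER_CUBIC) for i in(a,b)]))
```

```text
[[321.99580393   0.         316.56293919]
 [  0.         321.99580393 205.45211869]
 [  0.           0.           1.        ]]
0.5724 0.076 [319. 260.]
0.5724 0.091 [319. 273.]
0.5724 0.105 [319. 288.]
0.5834 0.076 [319. 243.]
0.5834 0.091 [319. 255.]
0.5834 0.105 [319. 268.]
0.5944 0.076 [318. 225.]
0.5944 0.091 [319. 235.]
0.5944 0.105 [319. 247.]
```

View pics/m9.png

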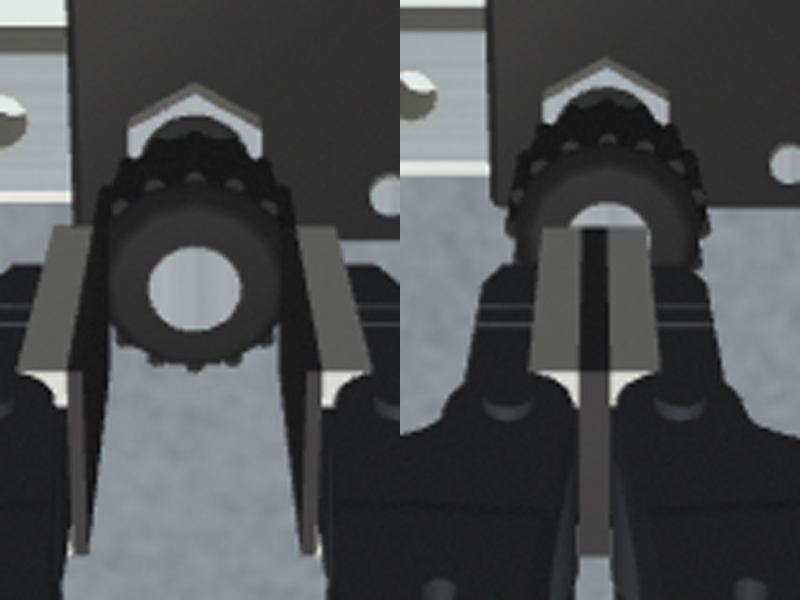

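The fingertips only caught the knob's bevelled top and slid off. In the picture they sit about 20 mm higher than I assumed. I'll open, go down to TCP z=0.045 under a force guard, and grip again.

Run:
```python
from cell import r
from h import *
d=np.load("knob.npz"); x,y=d["k"]
r.ungrasp()
for z in(.062,.056,.050,.045):
    r.servo_line([x,y,z],speed=.06); f=r.read_contact_force(); print(z,f.round(2))
    if abs(f[2])>8: break
r.gripper_close(80); r.sleep(.2); print(r.read_opening(),r.read_contact_force().round(2),r.read_tool_pos().round(4))
z0=r.read_tool_pos()[2]
for dz in(.002,.005):
    r.servo_line([x,y,z+dz],speed=.03); r.sleep(.15); print(dz,r.read_opening(),r.read_contact_force().round(2),r.read_tool_pos().round(4))
snap(r,"wrist","w10");print(r.read_time())
```

```text
0.062 [-0.44 -0.45  0.25]
0.056 [-0.05  0.27 -0.2 ]
0.05 [-0.12 -0.33  0.2 ]
0.045 [ 0.38 -0.11  0.16]
0.025403659447567385 [-0.11 -1.72  4.54] [0.5835 0.1447 0.0455]
0.002 0.025269112264188317 [ 2.3  -0.77 -7.4 ] [0.5834 0.1447 0.0462]
0.005 0.025123109226612216 [ 3.25 -0.71 -7.77] [0.5834 0.1447 0.0499]
33.0833
```

Run:
```python
from cell import r
from h import *
d=np.load("knob.npz"); x,y=d["k"]
r.servo_line([x,y,.045],speed=.04)
r.ungrasp()
for z in(.041,.038):
    r.servo_line([x,y,z],speed=.05); f=r.read_contact_force(); print(z,f.round(2))
    if abs(f[2])>8: break
r.gripper_close(80); r.sleep(.2); print(r.read_opening(),r.read_contact_force().round(2),r.read_tool_pos().round(4))
for dz in(.004,.009,.0135):
    r.servo_line([x,y,z+dz],speed=.03); r.sleep(.15); print(dz,r.read_opening(),r.read_contact_force().round(2),r.read_tool_pos().round(4))
snap(r,"wrist","w11");print(r.read_time())
# carriage/knob tracking: compare knob disc between pads in tool frame
```

```text
0.041 [ 0.09 -0.14  0.71]
0.038 [ 0.29 -0.21  0.75]
0.02571656895233952 [-0.93 -1.36  4.93] [0.5835 0.1448 0.0384]
0.004 0.02580135030365869 [ 2.66  0.73 -6.69] [0.5833 0.1448 0.0412]
0.009 0.02562921344680286 [ 3.24  0.95 -8.35] [0.5833 0.1448 0.0469]
0.0135 0.02568038954847497 [ 2.68 -0.73 -9.24] [0.5833 0.1448 0.0514]
36.6583
```

The grip is firm now: the opening is steady and the force follows the spring. I'll lift a bit more, slide the carriage and lower the pin.

Run:
```python
from cell import r
from h import *
d=np.load("knob.npz"); P=d["k"]; u=d["u"][:2]
z=.038
def S(t): print(t,round(r.read_opening(),4),r.read_contact_force().round(2),r.read_tool_pos().round(4))
r.servo_line([*P,z+.0143],speed=.03); r.sleep(.1); S("up")
Q=P+.018*u; r.servo_line([*Q,z+.0143],speed=.05); S("half")
Q=P+.036*u; r.servo_line([*Q,z+.0143],speed=.04); r.sleep(.2); S("there"); snap(r,"wrist","w12")
for dz in(.011,.008,.005,.002,0):
    r.servo_line([*Q,z+dz],speed=.03); r.sleep(.1); S(dz)
    if r.read_contact_force()[2]>15: print("blocked"); break
snap(r,"wrist","w13");print(r.read_time())
```

```text
up 0.026 [ 2.38 -0.82 -9.41] [0.5834 0.1448 0.0523]
half 0.026 [  2.37  -2.47 -10.1 ] [0.583  0.1257 0.0523]
there 0.0257 [  3.27  -2.8  -10.22] [0.5827 0.1084 0.0522]
0.011 0.0258 [ 2.77 -1.69 -8.66] [0.5827 0.1088 0.049 ]
0.008 0.0255 [ 1.68 -1.17 -8.96] [0.5827 0.1089 0.046 ]
0.005 0.0256 [ 1.69 -2.11 -8.65] [0.5827 0.1089 0.043 ]
0.002 0.0254 [ 1.38 -0.81 -6.62] [0.5827 0.1089 0.04  ]
0 0.0256 [-1.03 -2.3  -0.94] [0.5829 0.1089 0.0385]
40.175
```

Run:
```python
from cell import r
from h import *
d=np.load("knob.npz"); Q=d["k"]+.036*d["u"][:2]
for z in(.0375,.037):
    r.servo_line([*Q,z],speed=.02); r.sleep(.3); print(z,r.read_opening(),r.read_contact_force().round(2),r.read_tool_pos().round(4))
snap(r,"wrist","w14"); snap(r,"top","t14"); print(r.read_time())
a=cv2.imread("pics/w14.png")[100:400,120:520]; b=cv2.imread("pics/t14.png")[80:305,130:530]
cv2.imwrite("pics/m14.png",np.vstack([cv2.resize(a,(480,300))[:, :],cv2.resize(b,(480,270))]))
cv2.imwrite("pics/m14.png",np.hstack([a,cv2.resize(b,(400,300))]))
```

```text
0.0375 0.025711281916530895 [-2.86 -1.98  5.61] [0.5829 0.1089 0.0384]
0.037 0.02602411023524591 [-3.91 -1.76  8.25] [0.5829 0.1089 0.0383]
41.375
```

View pics/m14.png

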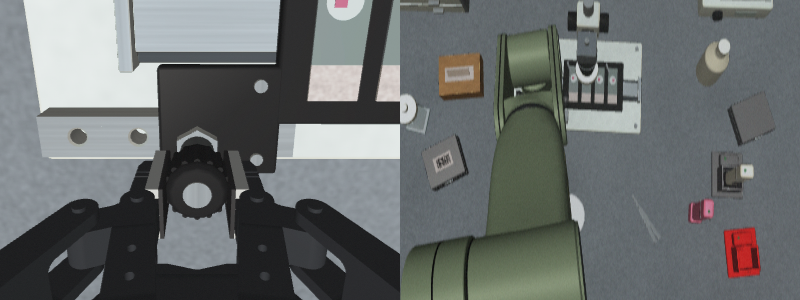

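Holes -1 and 0 are now both uncovered, at (79,136) and (138,136), so the carriage has moved one hole. The pin bottoms at the same height as at the start, 0.0384. The scanner is in its cradle and everything else in view is in place.

```bash
python3 -c "
from cell import r
r.close_job()"
```

```text
the job is handed in; nothing more can be done
```

I carried out every step in the order asked and handed the job in at about 41 s of the 72 s allowed. No verdict is reported.

- **Scan:** I held the white scanner upright over the label for about 2 s. By calculation its window was 100 mm above the label, and the wrist picture put it within about 2 mm of the label's centre.
- **Return:** The scanner is back in the grey cradle, nose down. The pictures showed it standing upright both right after release and at the end.
- **Knob:** The first grip caught only the bevelled top of the knob and slipped off before the pin moved. I gripped again about 24 mm lower, and that grip held.
- **Carriage:** I pulled the plunger to about 10 N, slid the carriage 36 mm along the rail towards the lens and lowered the pin. The start hole is now uncovered. The tool stopped at 38.3–38.4 mm, the same height as with the pin home at the start. It is still gripping the knob and pressing down with about 8 N.

**Checks that disagreed:**
- The fingertips appeared 20–25 mm higher than the reported tool point. I found no cause and worked around it.
- The finger opening on the knob read 25.7 mm, against the stated 28 mm, though it stayed steady.
- The last top picture showed no bystander moved, but the arm hid the oil bottle and part of the dish.

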